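# Close the tab of the hardware box under its lip

## Task

Close the little wooden hardware box: fold its hinged metal tab over the opening, and while holding it down against its spring push it along by its black rib, as far as it goes, so that its free edge is tucked beneath the dark steel lip and stays there when you let go. Do it with fingertip pushes on the tab's outer face only, never gripping the tab or touching its cork-lined inside; leave the loose hinge in the box, and do not move the wax tin, the small flat key or the wooden offcut that stand around it.

Things in the scene. Friction and masses are not known exactly. Their poses are not given: they have to be found in the camera images.
- hardware_box: Open wooden box, fixed to the bench, 34 mm high. Origin on the bench top under the box; +x runs from the tab's hinge towards the lip, z up. The wood spans x -62 to +74 mm, y -52 to +52 mm.
- pin_axis (a point): Middle of the tab's hinge pin, which runs along the box's y: box x = -76, y = 0, z = 42 mm; axes as the box. Dark steel cheeks hold it at y = +-33 mm (box x -84 to -62, up to z = 48 mm).
- pin (a joint): Fold angle of the tab (rad): 0 flat over the box, 1.57 upright, 1.75 limit, leaning away from the box; starts at 1.15 to 1.6. Spring 0.13 Nm/rad, neutral at 1.5, friction 0.045 Nm: it stays where it starts, but let go flat and untucked it swings up to about 0.7 to 0.8. Holding it flat takes about 3 N at tab_press. Tucked and let go, it rests up against the lip at about 0.03.
- tab (a joint): How far the tab is slid out in its own plane, away from the pin, on slotted ears (m): 0 fully back, 0.022 fully out (stop). Starts at 0 to 0.002; friction 2.5 N, stays where left. Flat and at 0, its edge is at box x = 48 mm, clear of the lip; from 0.010 on it is beneath the lip's flat plate. Slid out over 0.005 before it is flat, it comes down on top of the lip.
- tab_press (a point): Point on the tab's outer face (upper face when folded, then at box z = 40 mm) to press, mid-width, 78 mm from the pin with joint tab at 0. x along the tab away from the pin, z out of the face. Aluminium plate 54 mm wide, 4 mm thick, 111 mm long. Black rib across the face, 11 mm high, 42 mm wide, from x = +13 to +21 mm: push on its pin-side face to slide the tab out.
- tab_edge (a point): Middle of the tab's free edge (half-way through its thickness), 46 mm beyond tab_press, away from the pin. At the pin end the tab has two side ears, 3 mm thick, 8 mm above the face, at y = +-25.5 mm, 43 to 106 mm on the pin side of tab_press.
- lip_edge (a point): Where the flat underside of the lip begins, mid-width: box x = 58, z = 44 mm; the flat tab's upper face passes 4 mm below. The lip is a dark steel angle on the far wall, 52 mm wide in y, flat plate x 58 to 75 mm, top at z = 46.5 mm; its front edge turns up as a lead-in from x = 58 to 53 mm, up to z = 49 mm.
- tab_lining: Cork sheet, 98 x 52 x 2 mm, over nearly the whole of the tab's inner face (the under face when folded); not to be touched. Same frame directions as the tab; its origin is on the pin's axis line.
- hinge_a: Loose steel butt hinge, 61 x 63 x 6 mm, lying flat on the floor of the box (6 mm above the bench), origin at the centre of its underside. Not to be touched.
- wax_tin: Bystander: loose round tin with dark lid, 73 mm wide, 26 mm high; origin at the centre of its underside.
- flat_key: Bystander: loose small flat steel key, 62 x 12 x 6 mm, on the bench beside the box; origin at the centre of its underside.
- offcut_6: Bystander: loose wooden offcut, 30 x 60 x 30 mm, behind the lip; origin at the centre of its underside.
Not all that is in view belongs to the job. There is more than one size of the hardware_box; the job needs the larger.

How it is judged (in metres and radians):
At the end, for the whole second after the job is handed in: The tab lies folded (angle under 0.06 rad) with its edge at least 6 mm beneath the lip (slid out more than 16 of 22 mm) and stays so by itself; the loose hinge lies flat in the box and the wax tin, flat key and offcut are within 15 mm of where they stood (value of joint pin below 0.06 rad and value of joint tab above 0.016 m and x of hinge_a in the frame of hardware_box between -0.04 and 0.04 m and y of hinge_a in the frame of hardware_box between -0.03 and 0.03 m and z of hinge_a in the frame of hardware_box below 0.016 m and distance of each of wax_tin, flat_key, offcut_6 from where it was at the start of the episode below 0.015 m); the robot touches nothing.
It fails at once if the tab was gripped, or its cork-lined inside touched, by the fingers (contact force between the fingers and tab_lining above 0.5 N).
It fails at once if the loose hinge was lifted, carried or handled (z of hinge_a in the frame of hardware_box above 0.025 m or contact force between the fingers and hinge_a above 0.5 N).
It fails at once if a bystander was moved or lifted (distance of any of wax_tin, flat_key, offcut_6 from where it was at the start of the episode above 0.015 m).
It also fails if it takes over 42 s, if anything falls off the work surface, if the arm or the gripper's body presses on something with over 40 N, if the wrist force passes 120 N, or if a joint passes its speed limit or range.

## Robot

A 6-joint arm with a two-finger parallel gripper is mounted at the origin on a cart in front of the work surface, level with it; the furniture and walls round the work are solid. World frame = base frame: x ahead of the robot, y to its left, z up, the work surface at z = 0. Lengths are in mm, angles in rad, forces in N, time in s.
With the tool pointing down it reaches from about 275 to 1000 mm from the base axis. Payload 8.4 kg.
Tool frame: the origin (TCP) lies at the very end of the fingers, on their centre line; the grasp point (between the pads) lies 19 mm behind it; z points along the fingers, y is the direction in which the jaws open and shut (so a half turn about z gives the same grasp; the last joint's range is limited). The gripper opens to 85 mm and grips with 20 to 120 N. Pads are 22 mm wide; open, the fingers measure 114 mm over their backs; the gripper's body (76 mm by 85 mm) begins 54 mm behind the grasp point. The pads swing forward as they close: fully open they stand 13 mm farther back than shut.
Start: joints at [-1.15, 0.353, 1.633, -0, 1.155, -0.002], TCP at [256.446, -569.968, 231.281] pointing down, gripper open.
Joint ranges: [-2.63, 2.63], [-0.92, 2.1], [0.06, 2.66], [-1.3, 4.44], [0, 2.69], [-3.02, 3.02]. Speed limits (rad/s): [2.22, 2.22, 2.79, 3.14, 3.14, 3.14].

## Interface

Orientations are given as [roll, pitch, yaw] about the fixed x, y, z axes, in that order (R = Rz(yaw) Ry(pitch) Rx(roll)).
In Python, from rig import readout, grab_frame, calibration, r gives the robot as it stands. The module is installed in compiled form; this text tells all that it offers.
- The arm moves only by the tool play_rows, never from a script. Its argument "rows" is a list of rows, each a list of 3 entries, a list of its own where there are three numbers: the closure in counts, from 0 (fully open) to 255 (shut), then the shift along the tool's x, y, z in cm, then the turn, a rotation vector about the tool's x, y, z in rad. In form: [[gripper, [dx, dy, dz], [rx, ry, rz]], ...]. A call has 1 to 12 rows; each row is the pose to reach, as a shift and turn from the pose commanded when the call began, along the tool's axes at that moment; what a row does not reach only later rows make up. A row lasts 1/12 s, in which the tool goes at most 41.7 mm and 7.16 degrees, less where a joint would pass 70% of its speed; a pose out of reach is approached as far as the arm can. A call with a gripper value outside its range is refused whole. The fingers move at their own pace and stop on an object; "squeeze" is the grip in N (left out, the last holds). Time passes only in rows, so rows that repeat a pose let the fingers close. It gives the time, the measured TCP pose, the force and the opening at its end, in the units of the state.
- readout.sense(): the state, without advancing time (a new reading comes with each control period).
- grab_frame(name): name is "scene" or "side" or "wrist"; returns (picture, depth): 384x512x3 uint8, red, green, blue; 384x512 float32, mm along the optical axis (not along the pixel's ray), 0 where there is no reading.
- calibration(name): a dict with "vfov" (degrees; the focal length in pixels is half the picture's height over the tangent of half this angle, whatever the lens; pixels are square), "cx", "cy" (the principal point, pixels), "cam_to_world" (4x4, takes a point from camera to world coordinates). Camera axes: x right, y down, z forward; pixel columns grow to the right and rows downward; lengths in mm; the calibration is good to about 2 mm. A picture is of the moment at which its call begins: read the wrist's pose just before it. calibration takes no time and is no camera call; for the wrist camera it gives the pose at the moment of the call.
- r.sign_off(): hands the job in, once; it reports no verdict.
The state is a dict: "clock": time; "qpos": joint angles; "qvel": joint speeds; "joint_efforts": joint torques, N m; "eef_pos": TCP position; "tcp_rot": TCP orientation; "contact_force": force on the tool from outside, world axes, zero at the start; "wrist_torque": the same for the moment, N m; "opening": opening from 0.0 (shut) to 1.0 (fully open).
Only numpy, scipy, OpenCV 4.12 (cv2) and the standard library are available. Lean on these libraries where they do the work, as an engineer would, in place of code of your own. Each camera call takes 0.05 s, during which the arm holds its last target.

## Working session

There is one attempt and no reset: what is moved stays moved. The work goes in short steps, Python scripts to look and compute and a tool call to move; the robot and the scene stay as the last step left them, time stands still between calls to the robot, and variables do not carry over. Pictures are saved under pics/ and viewed, and the job is handed in when it is done.

Besides the shell and the picture viewer there is one more tool, called after "Call:" in YAML: its name, and indented under it one key for each argument. play_rows: Moves the arm, as the interface text tells. Its arguments: {"type":"object","properties":{"rows":{"type":"array"},"squeeze":{"type":"number"}},"required":["rows"]}

```bash
mkdir -p pics; python3 - <<'E'
from rig import readout, grab_frame, calibration, r
import cv2,numpy as np
print(readout.sense())
for n in ("scene","side","wrist"):
    p,d=grab_frame(n); c=calibration(n); print(n,c['vfov'],c['cx'],c['cy'],np.round(c['cam_to_world'],3).tolist())
    cv2.imwrite(f'pics/{n}0.png',cv2.resize(p[:,:,::-1],(800,600),interpolation=cv2.INTER_CUBIC)); np.savez(f'{n}0.npz',p=p,d=d,T=c['cam_to_world'],f=192/np.tan(np.radians(c['vfov']/2)),cx=c['cx'],cy=c['cy'])
E
```

```text
{'clock': 0.0, 'qpos': array([-1.15039124e+00,  3.53668034e-01,  1.63414789e+00,  7.34499675e-06,
        1.15521065e+00, -2.37873670e-03]), 'qvel': array([-0.00112403,  0.00097889,  0.00017549, -0.00047511, -0.00019939,
        0.00184838]), 'joint_efforts': array([-9.95252558e-04, -6.05247474e+01, -3.42056394e+01,  3.69322015e-05,
        9.52644245e-03,  2.44294398e-05]), 'eef_pos': array([ 256.25249043, -569.51582941,  230.5433849 ]), 'tcp_rot': array([-3.14015876e+00, -1.01264202e-05,  4.22780845e-01]), 'contact_force': array([-0.53067141, -0.24929192, -0.52111579]), 'wrist_torque': array([-0.01650944, -0.01474645,  0.02763062]), 'opening': 1.0001255053174185}
scene 54.2421608405912 253.12051224683333 185.07306935845875 [[-0.76, -0.411, 0.503, 175.298], [-0.65, 0.474, -0.594, 709.46], [0.006, -0.779, -0.627, 588.174], [0.0, 0.0, 0.0, 1.0]]
side 51.67249846032112 257.7223522577035 191.56631071347977 [[0.915, -0.251, 0.317, 329.598], [-0.404, -0.583, 0.705, -372.703], [0.008, -0.773, -0.634, 603.255], [0.0, 0.0, 0.0, 1.0]]
wrist 67.29769089558903 255.88569011041164 193.8611130848745 [[0.411, -0.879, -0.244, 317.641], [-0.912, -0.396, -0.109, -541.709], [-0.001, 0.267, -0.964, 372.515], [0.0, 0.0, 0.0, 1.0]]
```

View pics/scene0.png

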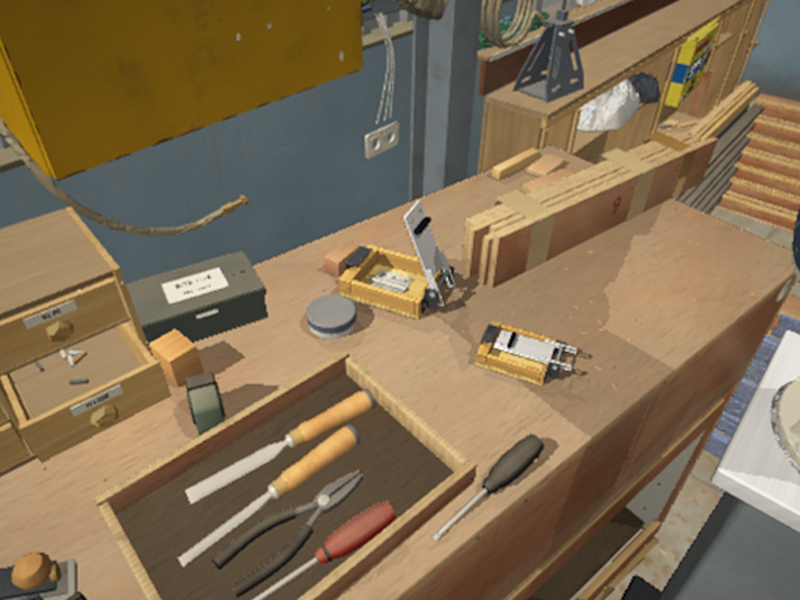

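View pics/side0.png

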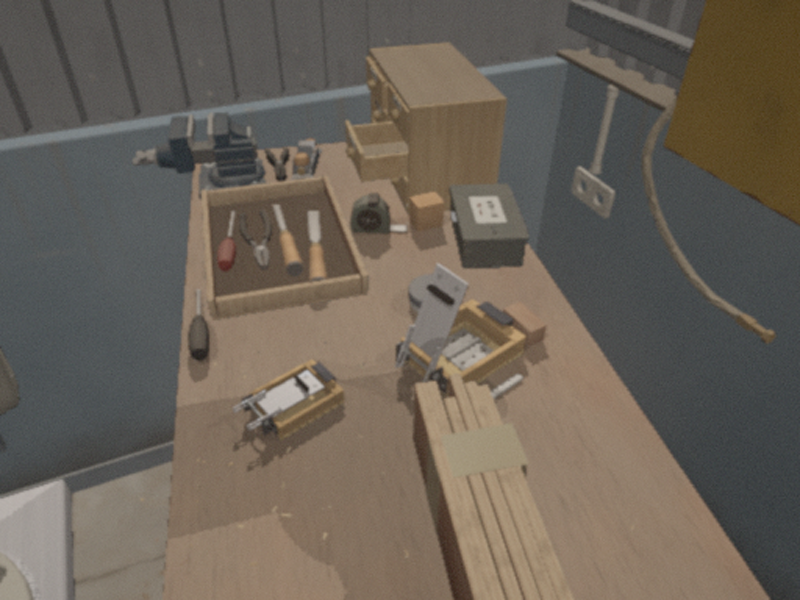

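In the scene view there are two boxes: the open one with its tab up at about (390,280), and a smaller one, already shut, at about (525,350). The side view shows them at (465,340) and (295,400). The open one fits the description: it is larger, its tab is upright, it holds a loose hinge, and the tin, offcut and key stand around it. I'll confirm this in an enlarged crop.

```bash
python3 - <<'E'
import cv2,numpy as np
for n,(x0,y0,w,h) in (("scene",(195,120,130,98)),("side",(245,160,110,100))):
    z=np.load(n+'0.npz'); c=z['p'][y0:y0+h,x0:x0+w,::-1]; s=6
    im=cv2.resize(c,None,fx=s,fy=s,interpolation=cv2.INTER_CUBIC)
    for k in range(0,w,10): cv2.putText(im,str(x0+k),(k*s,10),0,.35,(0,0,255),1)
    for k in range(0,h,10): cv2.putText(im,str(y0+k),(0,k*s+4),0,.35,(0,0,255),1)
    cv2.imwrite(f'pics/{n}_crop.png',im[:600,:800])
    d=z['d']; print(n,d.min(),d.max(),(d==0).mean())
E
```

```text
scene 0.0 3999.6807 0.005442301432291667
side 0.0 1950.6301 0.00421142578125
```

View pics/scene_crop.png

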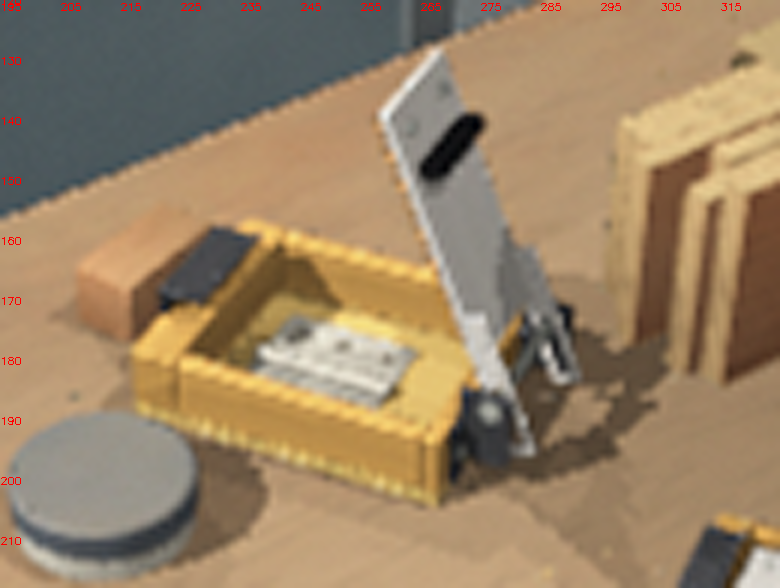

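View pics/side_crop.png

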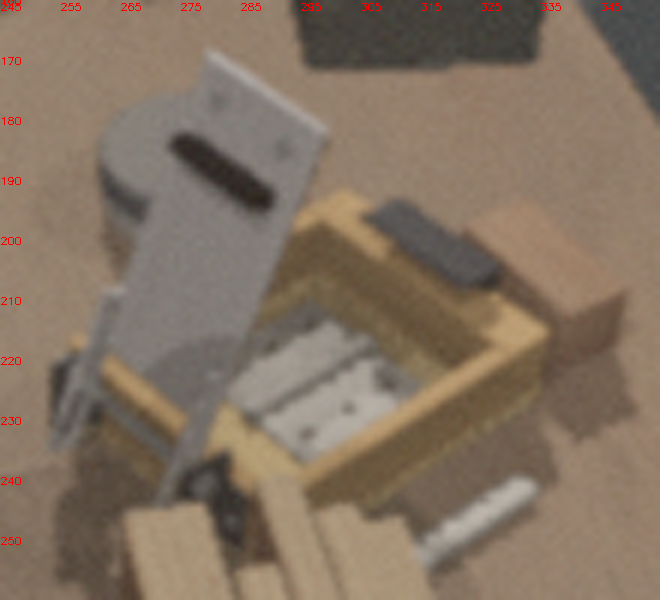

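View pics/wrist0.png

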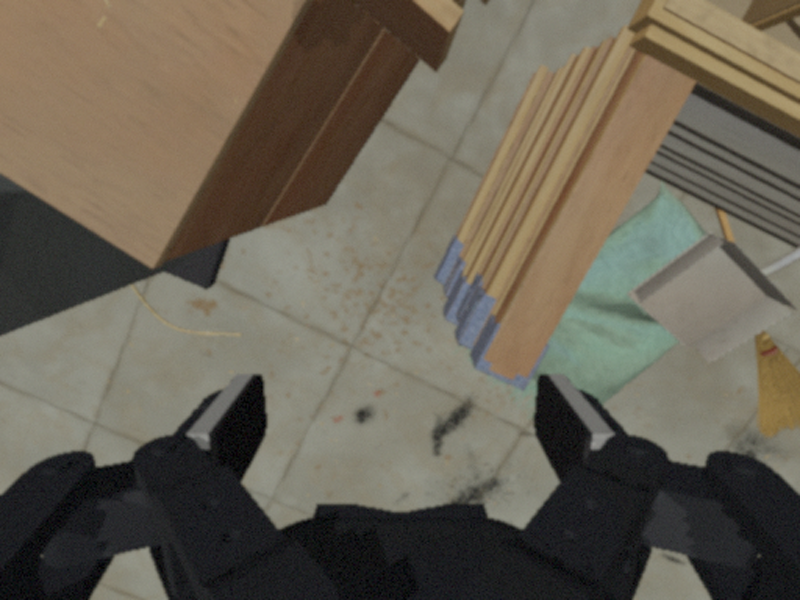

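The crops confirm it. The larger box has its tab up with the rib at scene (270,144) in native pixels, a hinge inside, the lip at (230,164), the tin at (212,203), the offcut at (222,165), and the key at side (325,247). Next I'll measure positions.

```bash
cat > h.py <<'E'
import cv2,numpy as np
def pts(n,k='0'):
    z=np.load(n+k+'.npz'); d=z['d'];v,u=np.mgrid[:384,:512]
    c=np.stack([(u-z['cx'])/z['f']*d,(v-z['cy'])/z['f']*d,d],-1)
    return c@z['T'][:3,:3].T+z['T'][:3,3], z['p'], d
E
python3 - <<'E'
from h import *
A=[]
for n,(x0,y0,x1,y1) in (("scene",(212,150,275,206)),("side",(252,185,340,250))):
    P,p,d=pts(n); hsv=cv2.cvtColor(p,cv2.COLOR_RGB2HSV)
    m=np.zeros(d.shape,bool); m[y0:y1,x0:x1]=1
    m&=(d>0)
    q=P[m]
    print(n,'z hist',np.histogram(q[:,2],np.arange(-10,160,10))[0])
    rim=m&(abs(P[...,2]-34)<3)&(hsv[...,1]>70)
    a=P[rim]; A.append(a[:,:2]); print(len(a),cv2.minAreaRect(a[:,:2].astype(np.float32)))
    # dark lip
    lip=m&(abs(P[...,2]-46.5)<4)&(hsv[...,1]<90)&(hsv[...,2]<100); print('lip',lip.sum(),P[lip].mean(0), cv2.minAreaRect(P[lip][:,:2].astype(np.float32)))
a=np.vstack(A).astype(np.float32);print(cv2.minAreaRect(a))
# overview heightmap
for n in("scene","side"):
    P,p,d=pts(n)
    for nm,(x,y) in {'scene':dict(planks1=(300,140),planktop=(330,130),tin=(212,198),offcut=(216,161),rib=(270,144),edgeL=(259,139),edgeR=(268,129),yellow=(200,30),yb=(35,110),ye=(225,45),pcol=(285,120)),'side':dict(key=(325,247),rib=(281,187),edgeL=(281,171),edgeR=(297,183),planktop=(290,280),plankL=(268,247),plankR=(312,247))}[n].items(): print(n,nm,P[y,x].round(0))
E
```

```text
scene z hist [802 841 370 763 385 120   4  10  27  32  41  50  41  25   0   0]
330 ((653.8335571289062, 153.09661865234375), (135.96881103515625, 105.96207427978516), 15.362833976745605)
lip 98 [701.76977633 170.74369173  45.31944447] ((649.0703735351562, 156.8437957763672), (145.96275329589844, 52.34236526489258), 12.159972190856934)
side z hist [ 328 2057  440  505  763  294   89  129  132  177  298  125  125   61
  139   36]
587 ((671.5783081054688, 157.77474975585938), (198.3377685546875, 103.87128448486328), 16.048803329467773)
lip 202 [662.01933236 148.83960686  46.78488221] ((645.4884033203125, 150.17259216308594), (158.8360595703125, 70.40669250488281), 16.20511817932129)
((671.739990234375, 158.01638793945312), (198.02066040039062, 105.96207427978516), 15.362833976745605)
scene planks1 [608.  18.  85.]
scene planktop [565. -53.  99.]
scene tin [667. 275.  27.]
scene offcut [762. 166.  28.]
scene rib [605. 145. 136.]
scene edgeL [617. 169. 155.]
scene edgeR [630. 122. 154.]
scene yellow [1198. -205.  188.]
scene yb [1198.  400.  116.]
scene ye [1199. -326.  106.]
scene pcol [ 787. -168.   -1.]
side key [682.  75.   5.]
side rib [608. 140. 137.]
side edgeL [619. 164. 156.]
side edgeR [631. 122. 153.]
side planktop [539. -34. 100.]
side plankL [537.  44.  99.]
side plankR [660.  89.   1.]
```

The box origin comes out near (648, 151.5) at a yaw of 15.4°, and the tab is at about 1.15 rad with its edge near (623.5, 145.5, 154.5). I'll shut the fingers and swing above the hinge side, with tool y along box +x and tool x along box +y.

Call:
play_rows:
  rows:
    - [255,[56.9,-51,0],[0,0,-1.416]]
    - [255,[56.9,-51,0],[0,0,-1.416]]
    - [255,[56.9,-51,0],[0,0,-1.416]]
    - [255,[56.9,-51,0],[0,0,-1.416]]
    - [255,[56.9,-51,0],[0,0,-1.416]]
    - [255,[56.9,-51,0],[0,0,-1.416]]
    - [255,[56.9,-51,0],[0,0,-1.416]]
    - [255,[56.9,-51,0],[0,0,-1.416]]
    - [255,[56.9,-51,0],[0,0,-1.416]]
    - [255,[56.9,-51,0],[0,0,-1.416]]
    - [255,[56.9,-51,0],[0,0,-1.416]]
    - [255,[56.9,-51,0],[0,0,-1.416]]
  squeeze: 40

```text
clock: 1.15
eef_pos: [459.3, -110.8, 231.4]
tcp_rot: [3.141, 0.0, 1.846]
contact_force: [0.0, -0.6, -0.8]
opening: -0.001
```

Call:
play_rows:
  rows:
    - [255,[20.3,16.6,0],[0,0,0]]
    - [255,[20.3,16.6,0],[0,0,0]]
    - [255,[20.3,16.6,0],[0,0,0]]
    - [255,[20.3,16.6,0],[0,0,0]]
    - [255,[20.3,16.6,0],[0,0,0]]
    - [255,[20.3,16.6,0],[0,0,0]]
    - [255,[20.3,16.6,0],[0,0,0]]
    - [255,[20.3,16.6,0],[0,0,0]]
    - [255,[20.3,16.6,0],[0,0,0]]

```text
clock: 1.9
eef_pos: [564.9, 126.9, 230.7]
tcp_rot: [-3.14, 0.0, 1.84]
contact_force: [0.8, 0.0, -1.1]
opening: -0.002
```

```bash
cat > look.py <<'E'
import sys
from rig import readout, grab_frame, calibration
from h import *
k=sys.argv[1]
s=readout.sense(); e=s['eef_pos']; o=np.array([648,151.5,0]); a=np.radians(15.4)
X=np.array([np.cos(a),np.sin(a),0]);Y=np.array([-X[1],X[0],0])
print('t',s['clock'],'eef',e.round(1),'rot',s['tcp_rot'].round(3),'F',s['contact_force'].round(1),'box xyz',((e-o)@X).round(1),((e-o)@Y).round(1),e[2].round(1))
ims=[]
for n,(x0,y0,w,h) in (("scene",(195,95,140,120)),("side",(225,130,140,120))):
    if n not in sys.argv[2:]: continue
    p,d=grab_frame(n);c=calibration(n)
    np.savez(f'{n}{k}.npz',p=p,d=d,T=c['cam_to_world'],f=192/np.tan(np.radians(c['vfov']/2)),cx=c['cx'],cy=c['cy'])
    ims.append(cv2.resize(p[y0:y0+h,x0:x0+w,::-1],(700,600),interpolation=cv2.INTER_CUBIC) if len(sys.argv)==3 else cv2.resize(p[y0:y0+h,x0:x0+w,::-1],(400,343),interpolation=cv2.INTER_CUBIC))
if 'wrist' in sys.argv:
    p,d=grab_frame('wrist');ims.append(cv2.resize(p[:,:,::-1],(400,343) if len(sys.argv)>3 else (800,600)))
if ims: cv2.imwrite(f'pics/l{k}.png',np.hstack(ims))
E
python3 look.py 1 scene side
```

```text
t 1.9 eef [564.9 126.9 230.7] rot [-3.14  0.    1.84] F [ 0.8  0.  -1.1] box xyz -86.7 -1.6 230.7
```

View pics/l1.png

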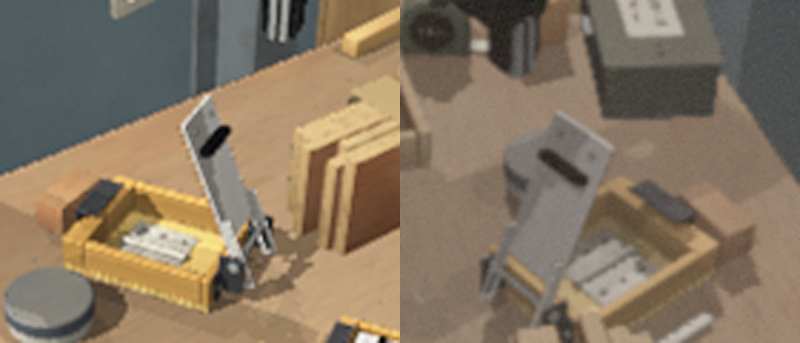

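The path is clear. A vertical finger would foul the rib while the tab is steep, so I'll tilt the tool 20° at first and straighten it as the tab comes down. The contact point will be on the pin side of tab_press.

```bash
cat > plan.py <<'E'
import numpy as np
pin=np.array([-76,42.])
def tcp(th,r,phi,gap=0,w=13):
    F=pin+r*np.array([np.cos(th),np.sin(th)])+2*np.array([np.sin(th),-np.cos(th)])+gap*np.array([-np.sin(th),np.cos(th)])
    return F-w*np.array([np.cos(phi),np.sin(phi)])
if __name__=='__main__':
    print('pre',tcp(1.15,64,.35,20).round(1),'touch',tcp(1.15,64,.35).round(1))
    p0=tcp(1.15,64,.35,20);u=np.array([np.cos(.35),np.sin(.35)]);d=np.array([np.sin(.35),-np.cos(.35)])
    for th in np.arange(1.15,-.01,-.1):
        phi=min(.35,max(0,.35*(th-.2)/.7)); t=tcp(th,64,phi)
        v=t-p0; print(round(th,2),t.round(1),'cm y,z',(v@u/10).round(2),(v@d/10).round(2),'rx',round(.35-phi,3))
E
python3 plan.py
```

```text
pre [-78.5 103.3] touch [-60.2  95.1]
1.15 [-60.2  95.1] cm y,z 1.43 1.39 rx 0.0
1.05 [-54.6  92.1] cm y,z 1.86 1.88 rx 0.0
0.95 [-49.4  88.4] cm y,z 2.23 2.4 rx 0.0
0.85 [-44.6  84.6] cm y,z 2.55 2.92 rx 0.025
0.75 [-40.3  80.6] cm y,z 2.81 3.44 rx 0.075
0.65 [-36.5  76.2] cm y,z 3.02 3.98 rx 0.125
0.55 [-33.2  71.5] cm y,z 3.16 4.54 rx 0.175
0.45 [-30.4  66.4] cm y,z 3.25 5.12 rx 0.225
0.35 [-28.2  61.1] cm y,z 3.28 5.69 rx 0.275
0.25 [-26.5  55.6] cm y,z 3.25 6.27 rx 0.325
0.15 [-25.4  49.6] cm y,z 3.14 6.87 rx 0.35
0.05 [-25.   43.2] cm y,z 2.97 7.48 rx 0.35
```

Call:
play_rows:
  rows:
    - [255,[0.1,0,2],[-0.1,0,0]]
    - [255,[0.1,0,4],[-0.2,0,0]]
    - [255,[0.1,0,6],[-0.3,0,0]]
    - [255,[0.1,0.2,8],[-0.35,0,0]]
    - [255,[0.1,0.4,10],[-0.35,0,0]]
    - [255,[0.1,0.8,11.5],[-0.35,0,0]]
    - [255,[0.1,0.8,12.3],[-0.35,0,0]]
    - [255,[0.1,0.8,12.7],[-0.35,0,0]]
    - [255,[0.1,0.8,12.7],[-0.35,0,0]]
    - [255,[0.1,0.8,12.7],[-0.35,0,0]]

```text
clock: 2.83
eef_pos: [573.1, 129.5, 104.9]
tcp_rot: [2.791, 0.0, 1.838]
contact_force: [-0.0, 0.2, -1.1]
opening: 0.004
```

```bash
python3 look.py 2 scene side
```

```text
t 2.8333 eef [573.1 129.5 104.9] rot [2.791 0.    1.838] F [-0.   0.2 -1.1] box xyz -78.0 -1.3 104.9
```

View pics/l2.png

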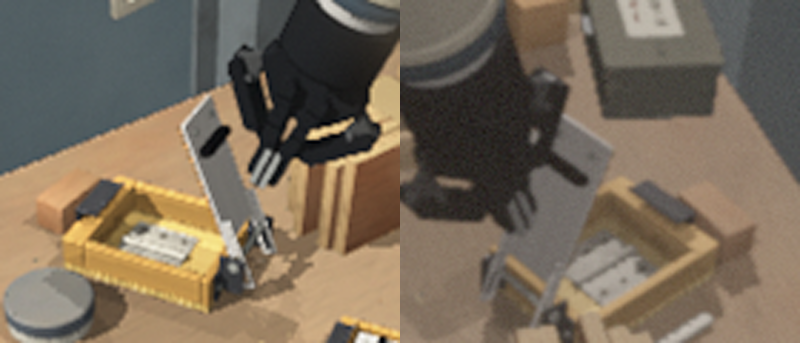

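Call:
play_rows:
  rows:
    - [255,[0,0.7,0.7],[0,0,0]]
    - [255,[0,1.4,1.4],[0,0,0]]
    - [255,[0,1.65,1.65],[0,0,0]]
    - [255,[0,1.86,1.88],[0,0,0]]
    - [255,[0,2.05,2.15],[0,0,0]]
    - [255,[0,2.23,2.4],[0,0,0]]
    - [255,[0,2.4,2.66],[0.01,0,0]]
    - [255,[0,2.55,2.92],[0.025,0,0]]
    - [255,[0,2.7,3.2],[0.05,0,0]]
    - [255,[0,2.81,3.44],[0.075,0,0]]
    - [255,[0,2.81,3.44],[0.075,0,0]]

```text
clock: 3.85
eef_pos: [610.6, 140.3, 81.6]
tcp_rot: [2.868, 0.0, 1.839]
contact_force: [-1.2, -0.9, 1.4]
opening: 0.005
```

```bash
python3 look.py 3 scene side
```

```text
t 3.85 eef [610.6 140.3  81.6] rot [2.868 0.    1.839] F [-1.2 -0.9  1.4] box xyz -39.0 -0.9 81.6
```

View pics/l3.png

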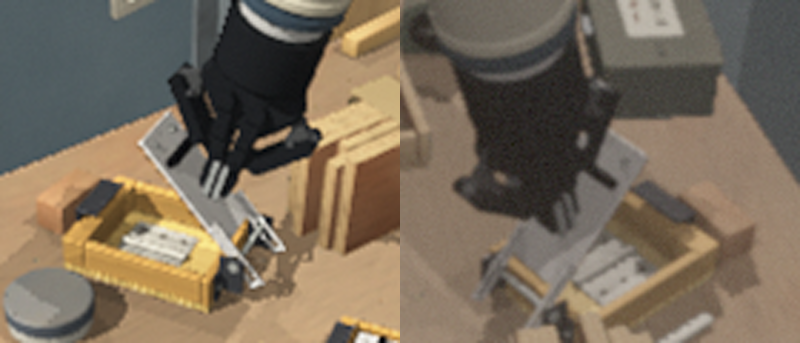

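The tab is following and is now at about 0.75 rad. The tip bears on the outer face below the rib, and the knuckle is clear of the edge.

```bash
python3 - <<'E'
from plan import *
p0=np.array([-39.,81.6]);f0=.275;u=np.array([np.cos(f0),np.sin(f0)]);d=np.array([np.sin(f0),-np.cos(f0)])
for th in [.7,.65,.6,.55,.5,.45,.4,.35,.3,.25,.2,.15,.1,.05]:
    phi=max(0,.275*(th-.2)/.55); t=tcp(th,63,phi); v=(t-p0)/10
    print(th,t.round(1),(v@u).round(2),(v@d).round(2),round(f0-phi,3))
E
```

```text
0.7 [-39.1  77.8] -0.11 0.36 0.025
0.65 [-37.3  75.6] 0.0 0.62 0.05
0.6 [-35.6  73.3] 0.1 0.89 0.075
0.55 [-34.  71.] 0.19 1.16 0.1
0.5 [-32.6  68.5] 0.26 1.43 0.125
0.45 [-31.3  66. ] 0.32 1.71 0.15
0.4 [-30.1  63.4] 0.36 1.99 0.175
0.35 [-29.1  60.7] 0.39 2.28 0.2
0.3 [-28.2  58.1] 0.4 2.56 0.225
0.25 [-27.5  55.3] 0.4 2.84 0.25
0.2 [-26.9  52.6] 0.38 3.12 0.275
0.15 [-26.4  49.4] 0.34 3.44 0.275
0.1 [-26.1  46.3] 0.28 3.75 0.275
0.05 [-26.   43.2] 0.21 4.05 0.275
```

Call:
play_rows:
  rows:
    - [255,[0,-0.05,0.36],[0.025,0,0]]
    - [255,[0,0,0.62],[0.05,0,0]]
    - [255,[0,0.1,0.89],[0.075,0,0]]
    - [255,[0,0.19,1.16],[0.1,0,0]]
    - [255,[0,0.26,1.43],[0.125,0,0]]
    - [255,[0,0.32,1.71],[0.15,0,0]]
    - [255,[0,0.36,1.99],[0.175,0,0]]
    - [255,[0,0.39,2.28],[0.2,0,0]]
    - [255,[0,0.4,2.56],[0.225,0,0]]
    - [255,[0,0.4,2.84],[0.25,0,0]]
    - [255,[0,0.38,3.12],[0.275,0,0]]
    - [255,[0,0.34,3.44],[0.275,0,0]]

```text
clock: 4.95
eef_pos: [622.6, 143.6, 49.7]
tcp_rot: [3.141, -0.0, 1.839]
contact_force: [0.7, 0.9, 2.3]
opening: -0.004
```

```bash
python3 look.py 4 scene side
```

```text
t 4.95 eef [622.6 143.6  49.7] rot [ 3.141 -0.     1.839] F [0.7 0.9 2.3] box xyz -26.6 -0.9 49.7
```

View pics/l4.png

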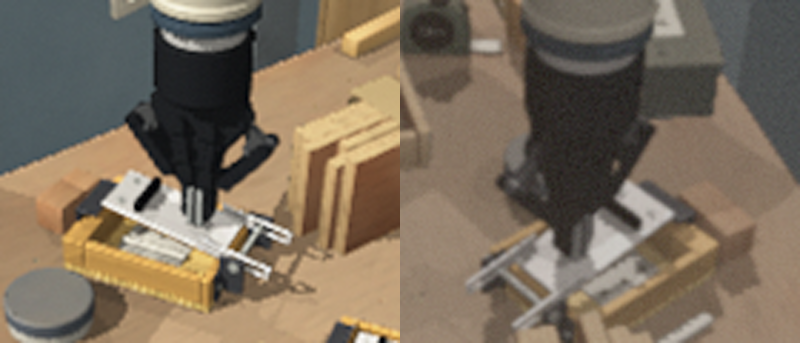

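The tab is nearly flat, at about 0.15 rad, and its edge is short of the lip. I'll press the rest of the way and watch the force.

Call:
play_rows:
  rows:
    - [255,[0,0,0.3],[0,0,0]]
    - [255,[0,0,0.6],[0,0,0]]
    - [255,[0,0,0.8],[0,0,0]]
    - [255,[0,0,0.9],[0,0,0]]
    - [255,[0,0,0.9],[0,0,0]]
    - [255,[0,0,0.9],[0,0,0]]

```text
clock: 5.55
eef_pos: [621.6, 143.3, 40.3]
tcp_rot: [-3.141, 0.0, 1.839]
contact_force: [1.1, 0.4, 2.1]
opening: -0.001
```

```bash
python3 look.py 5 scene side; python3 - <<'E'
from h import *
# tab top-face profile in box frame
o=np.array([648,151.5,0]);a=np.radians(15.4);X=np.array([np.cos(a),np.sin(a),0]);Y=np.array([-X[1],X[0],0])
for n in('scene','side'):
    P,p,d=pts(n,'5');hsv=cv2.cvtColor(p,cv2.COLOR_RGB2HSV)
    bx=(P-o)@X;by=(P-o)@Y
    m=(d>0)&(abs(by)<24)&(bx>-10)&(bx<80)&(P[...,2]>30)&(P[...,2]<80)&(hsv[...,1]<60)
    for lo in range(-10,80,6):
        k=m&(bx>=lo)&(bx<lo+6)
        if k.sum(): print(n,lo,k.sum(),np.median(P[k][:,2]).round(1),np.median(hsv[k][:,2]))
E
```

```text
t 5.55 eef [621.6 143.3  40.3] rot [-3.141  0.     1.839] F [1.1 0.4 2.1] box xyz -27.6 -0.9 40.3
scene -10 25 39.1 221.0
scene -4 29 39.4 221.0
scene 2 28 38.9 222.0
scene 8 30 39.3 213.0
scene 14 47 43.0 87.0
scene 20 12 48.9 33.5
scene 26 18 39.9 181.0
scene 32 33 39.9 222.0
scene 38 25 39.9 223.0
scene 44 21 39.4 223.0
scene 50 10 32.1 169.0
scene 56 23 45.2 67.0
scene 62 26 44.7 67.0
scene 68 28 45.1 66.0
scene 74 3 44.0 73.0
side -10 25 41.3 198.0
side -4 27 41.4 198.0
side 2 32 41.6 197.0
side 8 39 41.6 181.0
side 14 71 42.9 82.0
side 20 39 51.7 84.0
side 26 8 41.9 192.5
side 32 35 42.2 179.0
side 38 40 41.8 192.0
side 44 38 41.8 189.0
side 50 9 41.6 154.0
side 56 39 47.8 80.0
side 62 37 47.1 83.0
side 68 44 47.1 82.0
side 74 18 46.9 90.0
```

View pics/l5.png

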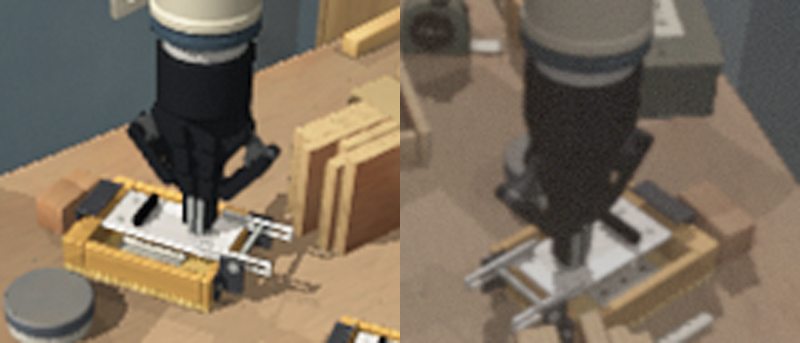

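It's flat: the face is at z ≈ 40 mm in both views, level along its length, with the edge at x ≈ 49, short of the lip. Now I'll slide the tip along the face to the rib, keeping light pressure on.

Call:
play_rows:
  rows:
    - [255,[0.1,0.2,0.07],[0,0,0]]
    - [255,[0.1,0.6,0.07],[0,0,0]]
    - [255,[0.1,1.0,0.07],[0,0,0]]
    - [255,[0.1,1.4,0.07],[0,0,0]]
    - [255,[0.1,1.8,0.07],[0,0,0]]
    - [255,[0.1,2.2,0.07],[0,0,0]]
    - [255,[0.1,2.6,0.07],[0,0,0]]
    - [255,[0.1,2.9,0.07],[0,0,0]]
    - [255,[0.1,3.2,0.07],[0,0,0]]
    - [255,[0.1,3.5,0.07],[0,0,0]]
    - [255,[0.1,3.7,0.07],[0,0,0]]

```text
clock: 6.57
eef_pos: [656.2, 154.0, 39.4]
tcp_rot: [-3.139, -0.0, 1.839]
contact_force: [-2.6, -1.2, 4.8]
opening: -0.004
```

```bash
cat > prof.py <<'E'
import sys
from h import *
o=np.array([648,151.5,0]);a=np.radians(15.4);X=np.array([np.cos(a),np.sin(a),0]);Y=np.array([-X[1],X[0],0])
for n in('scene','side'):
    P,p,d=pts(n,sys.argv[1]);hsv=cv2.cvtColor(p,cv2.COLOR_RGB2HSV);bx=(P-o)@X;by=(P-o)@Y
    m=(d>0)&(abs(by)<24)&(bx>14)&(bx<76)&(P[...,2]>30)&(P[...,2]<80)&(hsv[...,1]<60)
    print(n,[(lo,int(k.sum()),float(np.median(P[k][:,2]).round(1)),int(np.median(hsv[k][:,2]))) for lo in range(14,76,4) for k in [m&(bx>=lo)&(bx<lo+4)] if k.sum()])
E
python3 look.py 6 scene side; python3 prof.py 6
```

```text
t 6.5667 eef [656.2 154.   39.4] rot [-3.139 -0.     1.839] F [-2.6 -1.2  4.8] box xyz 8.5 0.2 39.4
scene [(14, 18, 46.5, 132), (18, 15, 40.5, 208), (22, 14, 38.5, 221), (26, 12, 38.1, 222), (30, 16, 38.7, 185), (34, 37, 39.7, 113), (38, 17, 48.6, 18), (42, 8, 47.1, 22), (46, 9, 37.6, 208), (50, 21, 39.8, 86), (54, 29, 38.8, 106), (58, 18, 45.0, 67), (62, 21, 45.0, 66), (66, 17, 45.1, 67), (70, 25, 44.7, 66), (74, 1, 44.7, 71)]
side [(14, 16, 42.4, 138), (18, 15, 41.1, 193), (22, 18, 39.9, 201), (26, 16, 40.3, 196), (30, 16, 40.6, 176), (34, 17, 40.7, 133), (38, 55, 45.7, 53), (42, 22, 50.4, 67), (46, 7, 43.7, 90), (50, 7, 40.3, 153), (54, 41, 47.4, 84), (58, 40, 41.8, 85), (62, 31, 47.1, 83), (66, 22, 47.4, 82), (70, 28, 46.9, 81), (74, 14, 47.3, 84)]
```

View pics/l6.png

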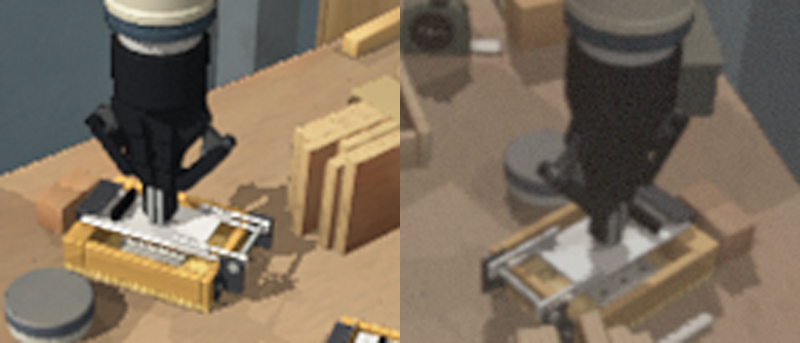

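Friction has already carried the tab about 20 mm, so the rib is now at x ≈ 36 with the edge under the lip. I'll go on to the rib and push it to the stop.

Call:
play_rows:
  rows:
    - [255,[0,0.4,0],[0,0,0]]
    - [255,[0,0.8,0],[0,0,0]]
    - [255,[0,1.1,0],[0,0,0]]
    - [255,[0,1.3,0],[0,0,0]]
    - [255,[0,1.4,0],[0,0,0]]
    - [255,[0,1.5,0],[0,0,0]]
    - [255,[0,1.5,0],[0,0,0]]

```text
clock: 7.25
eef_pos: [671.9, 158.1, 39.7]
tcp_rot: [3.141, 0.0, 1.839]
contact_force: [-0.9, 0.2, 1.1]
opening: -0.001
```

Call:
play_rows:
  rows:
    - [255,[0,0.1,0],[0,0,0]]
    - [255,[0,0.2,0],[0,0,0]]
    - [255,[0,0.2,0],[0,0,0]]

```text
clock: 7.5
eef_pos: [673.2, 158.5, 39.6]
tcp_rot: [-3.141, -0.0, 1.839]
contact_force: [-1.9, -1.0, 2.4]
opening: -0.001
```

```bash
python3 look.py 7 scene side; python3 prof.py 7
```

```text
t 7.5 eef [673.2 158.5  39.6] rot [-3.141 -0.     1.839] F [-1.9 -1.   2.4] box xyz 26.2 0.1 39.6
scene [(14, 39, 47.7, 98), (18, 22, 55.3, 154), (22, 33, 51.8, 128), (26, 25, 58.8, 141), (30, 15, 49.5, 139), (34, 29, 43.6, 61), (38, 13, 49.1, 22), (42, 8, 48.1, 31), (46, 6, 38.3, 197), (50, 23, 39.7, 90), (54, 31, 39.3, 108), (58, 20, 45.3, 66), (62, 16, 45.1, 67), (66, 24, 45.2, 67), (70, 20, 44.7, 66), (74, 3, 45.2, 72)]
side [(14, 49, 42.0, 119), (18, 59, 48.4, 95), (22, 27, 48.3, 94), (26, 31, 54.4, 83), (30, 19, 45.6, 91), (34, 13, 40.6, 138), (38, 39, 46.8, 72), (42, 15, 50.8, 68), (46, 7, 41.1, 179), (50, 6, 42.3, 127), (54, 28, 48.1, 84), (58, 31, 42.3, 90), (62, 23, 46.7, 84), (66, 28, 47.3, 84), (70, 17, 47.2, 83), (74, 16, 46.7, 84)]
```

View pics/l7.png

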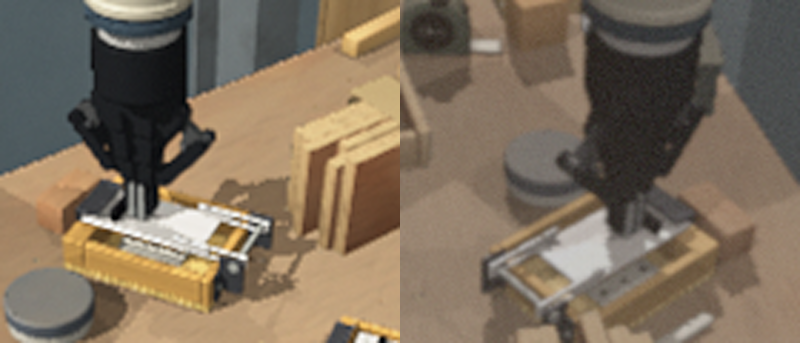

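The rib hasn't given a firm stop force yet, so I'll keep pushing in small steps.

Call:
play_rows:
  rows:
    - [255,[0,0.1,0],[0,0,0]]
    - [255,[0,0.2,0],[0,0,0]]
    - [255,[0,0.2,0],[0,0,0]]

```text
clock: 7.85
eef_pos: [673.5, 158.6, 39.0]
tcp_rot: [-3.137, -0.0, 1.839]
contact_force: [-7.5, -2.7, 3.8]
opening: -0.002
```

Call:
play_rows:
  rows:
    - [255,[0,0.1,0],[0,0,0]]
    - [255,[0,0.2,0],[0,0,0]]
    - [255,[0,0.2,0],[0,0,0]]

```text
clock: 8.1
eef_pos: [673.7, 158.7, 38.5]
tcp_rot: [-3.133, -0.0, 1.839]
contact_force: [-12.0, -3.3, 4.7]
opening: -0.001
```

It's at the hard stop: 12 N with no further travel. I'll release the preload and lift straight up, so friction doesn't drag the tab back.

Call:
play_rows:
  rows:
    - [255,[0,-0.2,-0.1],[0,0,0]]
    - [255,[0,-0.4,-0.3],[0,0,0]]
    - [255,[0,-0.4,-1.0],[0,0,0]]
    - [255,[0,-0.4,-2.5],[0,0,0]]
    - [255,[0,-0.4,-5],[0,0,0]]
    - [255,[0,-0.4,-8],[0,0,0]]
    - [255,[0,-4,-11],[0,0,0]]
    - [255,[0,-8,-14],[0,0,0]]
    - [255,[0,-12,-16],[0,0,0]]
    - [255,[0,-14,-16],[0,0,0]]
    - [255,[0,-14,-16],[0,0,0]]
    - [255,[0,-14,-16],[0,0,0]]

```text
clock: 9.1
eef_pos: [542.6, 122.7, 202.3]
tcp_rot: [3.137, 0.0, 1.839]
contact_force: [1.2, -0.1, -0.2]
opening: 0.003
```

```bash
python3 look.py 8 scene side; python3 prof.py 8; python3 - <<'E'
from h import *
for n,q in (('scene',dict(tin=(212,198),offcut=(216,161))),('side',dict(key=(325,247)))):
    A=pts(n,'0')[0];B=pts(n,'8')[0]
    for k,(x,y) in q.items(): print(k,A[y,x].round(),B[y,x].round())
E
```

```text
t 9.1 eef [542.6 122.7 202.3] rot [3.137 0.    1.839] F [ 1.2 -0.1 -0.2] box xyz -109.2 0.2 202.3
scene [(14, 19, 41.1, 238), (18, 18, 41.0, 225), (22, 22, 41.6, 226), (26, 18, 41.9, 221), (30, 19, 42.1, 209), (34, 36, 43.8, 122), (38, 14, 51.9, 16), (42, 9, 51.7, 41), (46, 7, 42.8, 206), (50, 25, 43.4, 109), (54, 18, 46.2, 73), (58, 15, 45.1, 69), (62, 19, 45.0, 67), (66, 18, 45.4, 67), (70, 19, 44.9, 70), (74, 3, 44.4, 71)]
side [(14, 28, 43.5, 202), (18, 28, 43.5, 202), (22, 31, 43.8, 200), (26, 27, 43.6, 200), (30, 33, 43.9, 194), (34, 29, 44.1, 149), (38, 82, 50.3, 64), (42, 22, 53.9, 81), (46, 7, 43.4, 185), (50, 6, 45.4, 171), (54, 43, 47.1, 92), (58, 18, 47.9, 85), (62, 23, 47.0, 89), (66, 31, 47.0, 89), (70, 29, 47.1, 91), (74, 11, 46.7, 93)]
tin [667. 275.  27.] [668. 274.  25.]
offcut [762. 166.  28.] [762. 166.  28.]
key [682.  75.   5.] [682.  75.   5.]
```

View pics/l8.png

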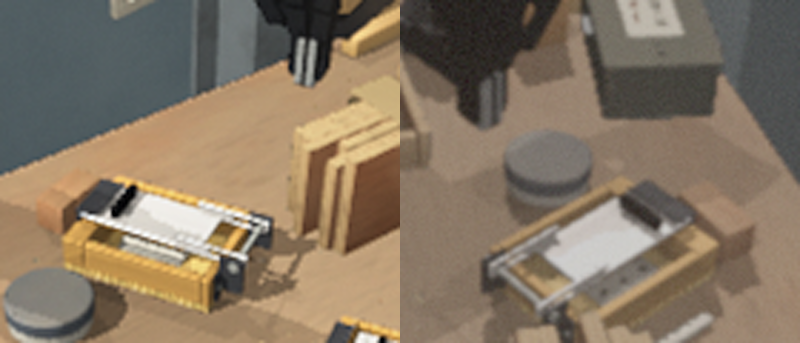

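The tab stays tucked on its own. The rib spans about x 37–45, so it has slid out roughly 22 mm. The face rises only about 2–3 mm towards the lip, which is about 0.03 rad. The bystanders haven't moved and the robot is clear.

```bash
python3 -c "
from rig import r,readout
print(readout.sense()['clock']); print(r.sign_off())"
```

```text
9.2
the job is handed in; nothing more can be done
None
```

The box is shut: the tab lies folded with its free edge tucked under the steel lip, and it stayed there after I let go. I handed the job in at 9.2 s of the allowed 42 s.

**What I did:** With the fingers shut, I pressed the tab's outer face down until it lay flat. I then slid the tip along to the rib and pushed the rib until it stopped hard, at about 12 N. Finally I eased off the push, lifted straight up and moved clear.

**Last checks, from the depth images:**
- **Fold and slide:** The rib sits at about x 37–45 mm, so the tab is slid out about 21–22 mm. The face rises 2–3 mm towards the lip, which is about 0.03 rad, its expected resting angle. Neither joint could be read directly.
- **Bystanders:** The tin point I re-checked shifted by 1–2 mm, which is within measurement noise, and the offcut and key points read the same as at the start. I checked one point on each.
- **Hinge:** It still shows in the box. I checked this only by eye.

**What differed from plan:** Friction from the pressing tip carried the flat tab about 20 mm out before the tip reached the rib. The tab was already flat by then, so the edge went under the lip, and the rib push only finished the last bit. The scene and side cameras disagree by about 2 mm in height, which is within the stated calibration error.

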